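Make up two stamp kits for the clerks

ROBOT

A 6-joint arm with a two-finger parallel gripper is mounted at the origin on the work surface. World frame = base frame: x ahead of the robot, y to its left, z up, the work surface at z = 0. Lengths are in m, angles in rad, forces in N, time in s.
With the tool pointing down it reaches from about 0.325 to 0.75 m from the base axis. Payload 7.6 kg.
Tool frame: the origin (TCP) lies midway between the tips of the shut fingers; the grasp point (between the pads) lies 19 mm behind it; z points along the fingers, y is the line along which they close (so a half turn about z gives the same grasp; the last joint's range is limited). The gripper opens to 85 mm and grips with 20 to 120 N. Pads are 22 mm wide; open, the fingers measure 114 mm over their backs; the gripper's body (76 mm by 85 mm) begins 54 mm behind the grasp point. The pads swing forward as they close: fully open they stand 13 mm farther back than shut.
Start: joints at [-1.252, 0.052, 1.401, -0, 1.689, -0.07], TCP at [0.199, -0.486, 0.231] pointing down, gripper open.
Joint ranges: [-2.9, 2.9], [-0.91, 2.17], [0.12, 2.37], [-1.06, 4.2], [0.26, 2.73], [-2.93, 2.93]. Speed limits (rad/s): [2.57, 2.57, 3.01, 3.14, 3.14, 3.14].

INTERFACE

Orientations are given as a rotation vector (axis times angle).
In Python, from workcell import bot, snapshot, get_calibration gives the robot as it stands.
- The arm moves only by the tool servo_tool, never from a script. Its argument "targets" is a list of rows, each a list of 6 numbers: the shift along the tool's x, y, z in m, then the turn, a rotation vector about the tool's x, y, z in rad. In form: [[x, y, z, ax, ay, az], ...]. A call has exactly 8 rows; each row shifts and turns the commanded pose from where the row before left it, along the tool's axes as they then stand; what a row does not reach is not made up. A row lasts 1/12 s, in which the tool goes at most 41.7 mm and 7.16 degrees, less where a joint would pass 70% of its speed; a pose out of reach is approached as far as the arm can. A call with a gripper value outside its range is refused whole. "jaw" is the finger opening in m, from 0 to 0.0854, set as the call begins (left out, the last holds). The fingers move at their own pace and stop on an object; "squeeze" is the grip in N (left out, the last holds). Time passes only in rows, so rows that do not move let the fingers close, or fill a call up. It gives the time, the measured TCP pose, the force, the opening and the grip force at its end, in the units of the state.
- bot.state(): the state, without advancing time (a new reading comes with each control period).
- snapshot(name): name is "scene" or "top" or "wrist"; returns the picture (480x640x3 uint8, red, green, blue); there is no depth.
- get_calibration(name): a dict with "mtx" (3x3 intrinsics, pixels), "T" (4x4, takes a point from camera to world coordinates); the wrist camera has in their place "T_tool_cam" (4x4, takes a point from camera to tool coordinates, whose origin is the TCP and whose axes are the flange's). Camera axes: x right, y up, looking along -z (the intrinsics and any distortion apply to the point x, -y, -z); pixel columns grow to the right and rows downward; lengths in m; the calibration is good to about 2 mm. A picture is of the moment at which its call begins: read the wrist's pose just before it. get_calibration takes no time and is no camera call.
- bot.close_job(): hands the job in; it is judged then, once.
The state is a dict: "time": time; "joint_pos": joint angles; "qvel": joint speeds; "joint_torque": joint torques, N m; "tool_pos": TCP position; "eef_rot": TCP orientation; "ft_force": force on the tool from outside, world axes, zero at the start; "ft_torque": the same for the moment, N m; "finger_gap": opening from 0.0 (shut) to 1.0 (fully open); "grasp_force": force on a finger pad.
Only numpy, scipy, OpenCV 4.12 (cv2) and the standard library are available. Lean on these libraries where they do the work, as an engineer would, in place of code of your own. Each camera call takes 0.05 s, during which the arm holds its last target. There are 200 camera calls.

TASK

Make up two stamp kits from the stock on the desk. In the brown wooden tray put the stamps with the black and the yellow knob and the red ink pad; in the black tray put the stamp with the white knob and the blue ink pad, in each tray with the pad lying flat, lid up, on the floor of the wide bay and the stamps standing upright on the floor of the narrow bay. Leave the green ink pad, the mug and the stapler where they are.

Things in the scene. Friction and masses are not known exactly. Their poses are not given: they have to be found in the camera images.
- tray_wood: red-brown wooden, light-brown-floored tray, fixed; origin: centre of its underside, z up. 160 (x) by 148 (y) mm, walls 18 mm high, 4 thick, floor 4 thick. A partition 16 mm high (top above underside) parts it: wide bay for the pad, inside x -76 to +12, y -70 to +70 mm (middle x -32); narrow bay for stamps, inside x +16 to +76, y -70 to +70 mm (middle x +46), room for two side by side, e.g. at y -32 and +32
- tray_black: black plastic, dark-grey-floored tray, fixed; origin: centre of its underside, z up. 160 (x) by 148 (y) mm, walls 18 mm high, 4 thick, floor 4 thick. A partition 16 mm high (top above underside) parts it: wide bay for the pad, inside x -76 to +12, y -70 to +70 mm (middle x -32); narrow bay for stamps, inside x +16 to +76, y -70 to +70 mm (middle x +46), room for two side by side, e.g. at y -32 and +32
- stamp_black_mid (a point): loose hand stamp with a black knob, standing, 72 mm tall, about 90 g: wooden die block 30 (its x) by 42 (its y) mm, 14 high, steel neck, and on top a round upright knob, 30 mm across and 26 tall, to grip. The point is on its axis half-way up, 36 mm above the underside; the knob's middle is 23 mm above the point. z up
- stamp_yellow_mid (a point): loose hand stamp with a yellow knob, standing, 72 mm tall, about 90 g: wooden die block 30 (its x) by 42 (its y) mm, 14 high, steel neck, and on top a round upright knob, 30 mm across and 26 tall, to grip. The point is on its axis half-way up, 36 mm above the underside; the knob's middle is 23 mm above the point. z up
- stamp_white_mid (a point): loose hand stamp with a white knob, standing, 72 mm tall, about 90 g: wooden die block 30 (its x) by 42 (its y) mm, 14 high, steel neck, and on top a round upright knob, 30 mm across and 26 tall, to grip. The point is on its axis half-way up, 36 mm above the underside; the knob's middle is 23 mm above the point. z up
- pad_red_mid (a point): closed ink pad box with a red lid and a white paper label on it, lying flat, 72 mm long (its x) by 48 mm wide (its y), 22 mm high; the point is its centre, 11 mm above the underside; z up; about 80 g
- pad_blue_mid (a point): closed ink pad box with a blue lid and a white paper label on it, lying flat, 72 mm long (its x) by 48 mm wide (its y), 22 mm high; the point is its centre, 11 mm above the underside; z up; about 80 g
- pad_green_mid (a point): closed ink pad box with a green lid and a white paper label on it, lying flat, 72 mm long (its x) by 48 mm wide (its y), 22 mm high; the point is its centre, 11 mm above the underside; z up; about 80 g
- mug_mid (a point): bystander, loose: blue ceramic mug, 80 mm across, 90 mm tall, handle at its +y side; the point is its middle, half-way up
- stapler_mid (a point): bystander, loose: grey desk stapler, 34 mm (x) by 140 mm (y), about 55 mm tall; the point is its middle, 25 mm above the desk

How it is judged:
By the outcome, as a careful person would: the job done as asked, in the order asked, and still so for the second after the job is handed in, with the robot touching nothing.
It also fails if it takes over 122 s, if anything falls off the work surface, if the arm or the gripper's body presses on something with over 40 N, if the wrist force passes 120 N, or if a joint passes its speed limit or range.

## Working session

There is one attempt and no reset: what is moved stays moved. The work goes in short steps, Python scripts to look and compute and a tool call to move; the robot and the scene stay as the last step left them, time stands still between calls to the robot, and variables do not carry over. Pictures are saved under pics/ and viewed, at most 14 in all, crops included, and the job is handed in when it is done.

Besides the shell and the picture viewer there is one more tool, called after "Emit:" as name(argument=value, ...) on one line, values as JSON. servo_tool: Moves the arm, as the interface text tells. Its arguments: {"type":"object","properties":{"targets":{"type":"array","items":{"type":"array","items":{"type":"number"}}},"jaw":{"type":"number"},"squeeze":{"type":"number"}},"required":["targets"]}

```bash
ls; mkdir -p pics; python3 - <<'E'
from workcell import bot,snapshot,get_calibration
import cv2,numpy as np
np.set_printoptions(precision=4,suppress=True)
for n in("scene","top"):
    cv2.imwrite(f"pics/{n}0.png",snapshot(n)[:,:,::-1])
    c=get_calibration(n);print(n,c)
print(get_calibration("wrist"));print(bot.state())
E
```

```text
pics
scene {'mtx': array([[541.1159,   0.    , 322.4239],
       [  0.    , 541.1159, 233.934 ],
       [  0.    ,   0.    ,   1.    ]]), 'T': array([[ 0.5625, -0.6652,  0.491 ,  1.1452],
       [ 0.8268,  0.4514, -0.3357, -0.3565],
       [ 0.0016,  0.5948,  0.8039,  0.9351],
       [ 0.    ,  0.    ,  0.    ,  1.    ]])}
top {'mtx': array([[553.2074,   0.    , 318.0096],
       [  0.    , 553.2074, 224.8181],
       [  0.    ,   0.    ,   1.    ]]), 'T': array([[ 0.0288,  0.9799, -0.1975,  0.3656],
       [-0.9996,  0.0283, -0.005 , -0.0039],
       [ 0.0007,  0.1975,  0.9803,  1.1873],
       [ 0.    ,  0.    ,  0.    ,  1.    ]])}
{'mtx': array([[345.6203,   0.    , 319.1314],
       [  0.    , 345.6203, 242.7925],
       [  0.    ,   0.    ,   1.    ]]), 'T_tool_cam': array([[ 0.0001,  0.9637,  0.267 ,  0.0671],
       [ 1.    ,  0.0003, -0.0013, -0.0013],
       [-0.0013,  0.267 , -0.9637, -0.1427],
       [ 0.    ,  0.    ,  0.    ,  1.    ]])}
{'time': 0.1, 'joint_pos': array([-1.2523,  0.0528,  1.4016, -0.    ,  1.6886, -0.0703]), 'qvel': array([ 0.    ,  0.0008, -0.0031,  0.0024, -0.0001, -0.0005]), 'joint_torque': array([  0.0013, -38.2582, -36.0985,  -0.0001,   0.0048,  -0.    ]), 'tool_pos': array([ 0.199 , -0.4856,  0.2306]), 'eef_rot': array([-3.0811, -0.6066,  0.0003]), 'ft_force': array([ 0.4859, -0.6843,  0.816 ]), 'ft_torque': array([-0.0404,  0.0546,  0.0243]), 'grasp_force': 0.0, 'finger_gap': 1.0024903648653163}
```

View pics/top0.png

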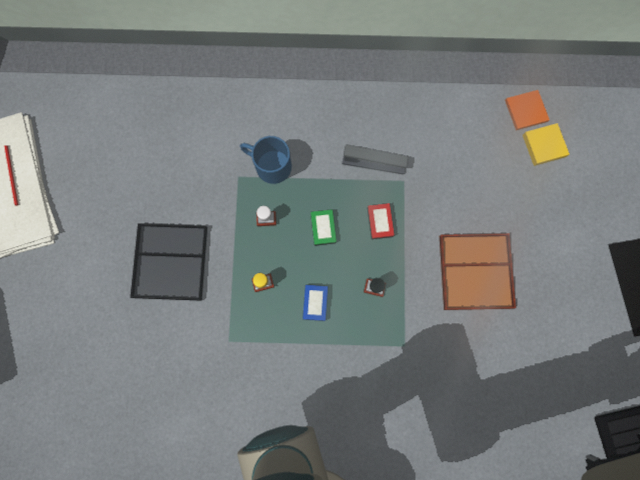

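View pics/scene0.png

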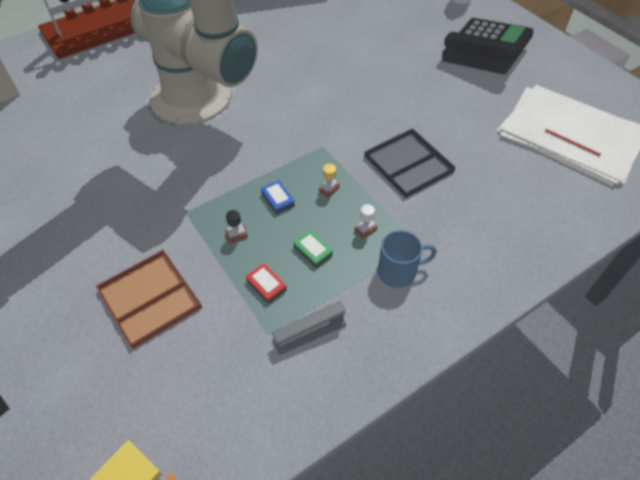

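Top view: the black tray is at px (170,262) and the wood tray at (478,271), narrow bays on the far (+x) side. Knobs are black (377,285), yellow (260,281) and white (264,213). Pads are red (381,221), blue (315,302) and green (324,227), with the mug and stapler further off.

```bash
cat > h.py <<'E'
import cv2,numpy as np
from scipy.spatial.transform import Rotation as R
from workcell import bot,snapshot,get_calibration
np.set_printoptions(precision=4,suppress=True)
def cast(px,z,K,T):
    px=np.atleast_2d(px).astype(float)
    d=np.c_[(px[:,0]-K[0,2])/K[0,0],-(px[:,1]-K[1,2])/K[1,1],-np.ones(len(px))]@T[:3,:3].T
    return T[:3,3]+d*((z-T[2,3])/d[:,2])[:,None]
def cam(n):
    c=get_calibration(n)
    if n!="wrist": return c["mtx"],c["T"]
    s=bot.state();T=np.eye(4);T[:3,:3]=R.from_rotvec(s["eef_rot"]).as_matrix();T[:3,3]=s["tool_pos"]
    return c["mtx"],T@c["T_tool_cam"]
def biggest(m,box=None):
    m=m.astype(np.uint8)
    if box: 
        k=np.zeros_like(m);x0,y0,x1,y1=box;k[y0:y1,x0:x1]=1;m=m*k
    cs,_=cv2.findContours(m,cv2.RETR_EXTERNAL,cv2.CHAIN_APPROX_NONE)
    return max(cs,key=cv2.contourArea)[:,0,:]
def rect(pts):
    """centre, size(long,short), yaw of long axis"""
    (c,s,a)=cv2.minAreaRect((pts[:,:2]*1000).astype(np.float32))
    if s[0]<s[1]: s=(s[1],s[0]);a+=90
    return np.array(c)/1000,np.array(s),(a+90)%180-90
E
cat > m1.py <<'E'
from h import *
K,T=cam("top");im=snapshot("top");h=cv2.cvtColor(im,cv2.COLOR_RGB2HSV);H,S,V=[h[...,i].astype(int) for i in range(3)]
red=((H<8)|(H>172))&(S>120)
M={"red":(red,(360,195,402,245),.02),"blue":((H>105)&(H<130)&(S>120),(295,275,335,330),.02),
"green":((H>50)&(H<75)&(S>140),(305,200,345,250),.02),
"wood":((S>90)&((H<20)|(H>170)),(425,220,530,320),.018),"black":((V<75),(120,215,220,310),.018),
"yk":((H>20)&(H<35)&(S>130),(245,265,280,300),.068),"wk":((S<40)&(V>140),(250,200,280,225),.068),"bk":(V<45,(360,272,392,300),.068),
"yb":((H<12)&(S>90)|(H>170)&(S>90),(245,270,280,300),.014),"wb":((H<12)&(S>90)|(H>170)&(S>90),(250,205,285,235),.014),"bb":((H<12)&(S>90)|(H>170)&(S>90),(355,270,392,302),.014)}
for n,(m,b,z) in M.items():
    try:
        c=biggest(m,b);print(n,cv2.boundingRect(c),*rect(cast(c+0.0,z,K,T)))
    except Exception as e: print(n,e)
x=cv2.resize(im[190:330,220:420],None,fx=4,fy=4,interpolation=cv2.INTER_CUBIC)
cv2.imwrite("pics/crop.png",x[:,:,::-1])
E
python3 m1.py
```

```text
red (369, 204, 25, 34) [ 0.6143 -0.1327] [71.5738 47.8515] 8.077420234680176
blue (303, 285, 25, 36) [0.4355 0.0039] [71.6703 47.3204] -2.6351165771484375
green (311, 210, 24, 34) [ 0.5975 -0.009 ] [70.1971 45.1212] 7.979475021362305
wood (440, 234, 76, 76) [ 0.5119 -0.338 ] [159.4938 150.5343] 2.7187252044677734
black (131, 223, 77, 78) [0.514 0.316] [161.0641 151.2849] -0.46625518798828125
yk (253, 273, 15, 15) [0.4743 0.1166] [29.2235 26.93  ] 65.37992858886719
wk (256, 206, 17, 16) [0.6104 0.1155] [37.2354 28.5773] 16.279447555541992
bk max() iterable argument is empty
yb (253, 274, 21, 18) [0.4732 0.1161] [41.3137 28.9764] -70.78996849060059
wb (257, 211, 19, 15) [0.6122 0.1156] [41.1067 28.9178] -80.031081199646
bb (364, 279, 19, 17) [ 0.4646 -0.1138] [45.8402 24.8149] 41.95464324951172
```

View pics/crop.png

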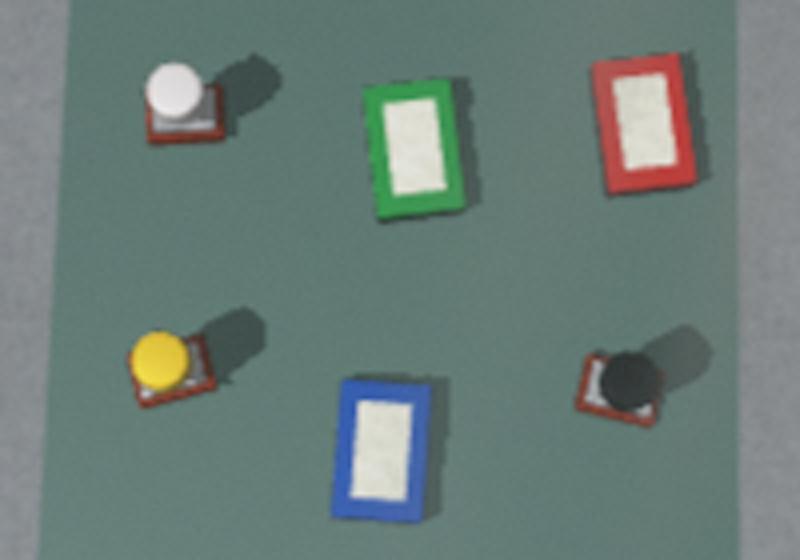

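Crop: all three stamp knobs and blocks are clear. The block long axes lie roughly along y (black ≈77°, yellow ≈104°, white ≈94°), and the pads' long axes roughly along x.

```bash
cat >> h.py <<'E'
def yaw():
    x=R.from_rotvec(bot.state()["eef_rot"]).as_matrix()[:,0];return np.degrees(np.arctan2(x[1],x[0]))
def to(x,y,z,yw):
    """turn needed about tool z (rad), shift in tool axes after the turn (mm)"""
    s=bot.state();d=np.array([x,y,z])-s["tool_pos"];a=np.radians(yw);c,q=np.cos(a),np.sin(a)
    print("t %.2f pos"%s["time"],s["tool_pos"],"yaw %.1f"%yaw(),"az %.3f"%-np.radians(yw-yaw()),"dx,dy,dz mm",np.round(1e3*np.array([d[0]*c+d[1]*q,d[0]*q-d[1]*c,-d[2]]),1),"gap %.1f grip %.1f"%(85.4*s["finger_gap"],s["grasp_force"]))
E
python3 - <<'E'
from h import *
for n,pxs in(("top",[(377.5,285,.068),(377.5,285,.072)]),):
    K,T=cam(n)
    for u,v,z in pxs: print(cast((u,v),z,K,T))
im=snapshot("top");V=cv2.cvtColor(im,cv2.COLOR_RGB2GRAY)
c=biggest(V<60,(362,274,390,297));print(rect(cast(c,.068,K,T)))
# scene view knobs at mid height
K,T=cam("scene");s=snapshot("scene");h=cv2.cvtColor(s,cv2.COLOR_RGB2HSV);H,S,Vv=[h[...,i].astype(int) for i in range(3)]
for m,b in((Vv<50,(220,205,246,232)),((H>20)&(H<35)&(S>130),(315,158,345,188)),((S<40)&(Vv>140),(355,200,378,224))):
    c=biggest(m,b);x,y,w,hh=cv2.boundingRect(c);print((x,y,w,hh),cast((x+w/2-.5,y+hh/2-.5),.059,K,T))
to(.4646,-.115,.2,77.5)
E
```

```text
[[ 0.4706 -0.1219  0.068 ]]
[[ 0.4703 -0.1215  0.072 ]]
(array([ 0.4706, -0.1182]), array([29.0308, 21.1113]), -20.068145751953125)Traceback (most recent call last):
  File "<stdin>", line 10, in <module>
  File "h.py", line 19, in biggest
    return max(cs,key=cv2.contourArea)[:,0,:]
           ~~~^^^^^^^^^^^^^^^^^^^^^^^^
ValueError: max() iterable argument is empty
```

Emit:
servo_tool(targets=[[0, 0, 0.0038, 0, 0, -0.12], [0, 0, 0.0038, 0, 0, -0.12], [0, 0, 0.0038, 0, 0, -0.12], [0, 0, 0.0038, 0, 0, -0.12], [0, 0, 0.0038, 0, 0, -0.12], [0, 0, 0.0038, 0, 0, -0.12], [0, 0, 0.0038, 0, 0, -0.12], [0, 0, 0.0038, 0, 0, -0.12]], jaw=0.05)

```text
time: 0.92
tool_pos: [0.199, -0.4858, 0.2006]
eef_rot: [-2.448, -1.969, -0.0]
ft_force: [-0.7, -0.5, -0.8]
finger_gap: 0.582
grasp_force: 0.0
```

Emit:
servo_tool(targets=[[0.035, 0.0155, 0, 0, 0, 0], [0.035, 0.0155, 0, 0, 0, 0], [0.035, 0.0155, 0, 0, 0, 0], [0.035, 0.0155, 0, 0, 0, 0], [0.035, 0.0155, 0, 0, 0, 0], [0.035, 0.0155, 0, 0, 0, 0], [0.035, 0.0155, 0, 0, 0, 0], [0.035, 0.0155, 0, 0, 0, 0]])

```text
time: 1.58
tool_pos: [0.3824, -0.2383, 0.201]
eef_rot: [2.454, 1.961, 0.0]
ft_force: [-0.1, -0.6, -0.9]
finger_gap: 0.586
grasp_force: 0.0
```

Emit:
servo_tool(targets=[[0.035, 0.0155, 0, 0, 0, 0], [0.035, 0.0155, 0, 0, 0, 0], [0.035, 0.0155, 0, 0, 0, 0], [0.03, 0.0155, 0, 0, 0, 0], [0, 0, 0, 0, 0, 0], [0, 0, 0, 0, 0, 0], [0, 0, 0, 0, 0, 0], [0, 0, 0, 0, 0, 0]])

```text
time: 2.25
tool_pos: [0.4713, -0.1228, 0.2009]
eef_rot: [2.455, 1.96, -0.001]
ft_force: [-0.3, -0.5, 0.3]
finger_gap: 0.584
grasp_force: 0.0
```

```bash
python3 - <<'E'
from h import *
to(.4706,-.12,.038,77.5)
K,T=cam("wrist");print(T[:3,3]);im=snapshot("wrist");cv2.imwrite("pics/w1.png",im[:,:,::-1])
E
```

```text
t 2.25 pos [ 0.4713 -0.1228  0.2009] yaw 77.2 az -0.005 dx,dy,dz mm [  2.6  -1.3 162.9] gap 49.9 grip 0.0
[ 0.4855 -0.056   0.3435]
```

View pics/w1.png

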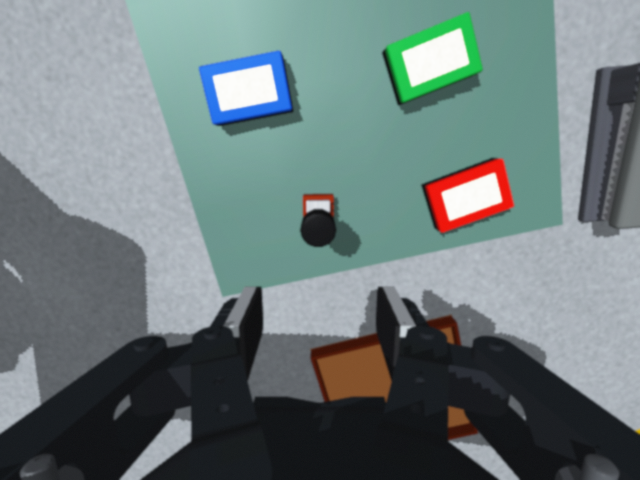

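Wrist view: the black knob is at (318,228), with its block aligned to the tool. The blue pad (247,88), red pad (468,195) and green pad (433,58) are also visible.

```bash
python3 - <<'E'
from h import *
im=cv2.imread("pics/w1.png");K,T=cam("wrist")
c=biggest(cv2.cvtColor(im,cv2.COLOR_BGR2GRAY)<55,(290,205,345,250));(u,v),r=cv2.minEnclosingCircle(c);print(u,v,r,cast((u,v),.068,K,T),cast((u,v),.06,K,T))
h=cv2.cvtColor(im,cv2.COLOR_BGR2HSV);H,S,V=[h[...,i].astype(int) for i in range(3)]
for n,m,b in(("red",((H<6)|(H>174))&(S>150)&(V>150),(415,150,525,240)),("blue",(H>100)&(H<125)&(S>150)&(V>100),(190,40,300,130)),("bb",((H<12)|(H>174))&(S>120),(295,185,345,225))):
    c=biggest(m,b);print(n,rect(cast(c,.02 if n!="bb" else .014,K,T)))
E
```

```text
320.0 226.0 20.808752059936523 [[ 0.4724 -0.1172  0.068 ]] [[ 0.4721 -0.1189  0.06  ]]
red (array([ 0.6137, -0.1309]), array([72.1832, 49.0691]), 8.178150177001953)
blue (array([0.4347, 0.0053]), array([72.1062, 48.0655]), -2.5460128784179688)
bb (array([ 0.4726, -0.1087]), array([29.0378, 21.294 ]), -12.819145202636719)
```

Emit:
servo_tool(targets=[[0.0043, -0.001, 0.02, 0, 0, 0], [0, 0, 0.025, 0, 0, 0], [0, 0, 0.025, 0, 0, 0], [0, 0, 0.025, 0, 0, 0], [0, 0, 0.025, 0, 0, 0], [0, 0, 0.025, 0, 0, 0], [0, 0, 0.018, 0, 0, 0], [0, 0, 0, 0, 0, 0]])

```text
time: 2.97
tool_pos: [0.4688, -0.1177, 0.034]
eef_rot: [-2.451, -1.956, 0.006]
ft_force: [-1.9, -0.3, -0.2]
finger_gap: 0.584
grasp_force: 0.0
```

Emit:
servo_tool(targets=[[0, 0, 0, 0, 0, 0], [0, 0, 0, 0, 0, 0], [0, 0, 0, 0, 0, 0], [0, 0, 0, 0, 0, 0], [0, 0, 0, 0, 0, 0], [0, 0, 0, 0, 0, 0], [0, 0, 0, 0, 0, 0], [0, 0, 0, 0, 0, 0]], jaw=0.0, squeeze=40)

```text
time: 3.63
tool_pos: [0.4726, -0.1179, 0.0392]
eef_rot: [2.452, 1.96, 0.001]
ft_force: [-1.3, 0.3, 6.8]
finger_gap: 0.337
grasp_force: 40.0
```

Emit:
servo_tool(targets=[[0, 0, -0.01, 0, 0, 0], [0, 0, -0.015, 0, 0, 0], [0, 0, -0.015, 0, 0, 0], [0, 0, -0.015, 0, 0, -0.05], [0, 0, -0.015, 0, 0, -0.05], [0, 0, -0.015, 0, 0, -0.05], [0, 0, -0.015, 0, 0, -0.05], [0, 0, 0, 0, 0, -0.07]])

```text
time: 4.3
tool_pos: [0.4732, -0.1179, 0.1418]
eef_rot: [2.161, 2.273, 0.004]
ft_force: [1.0, -0.4, 0.4]
finger_gap: 0.341
grasp_force: 39.6
```

```bash
python3 - <<'E'
from h import *
to(.5594,-.3678,.14,92.7)
cv2.imwrite("pics/w2.png",snapshot("wrist")[:,:,::-1])
E
```

```text
t 4.30 pos [ 0.4732 -0.1179  0.1418] yaw 92.9 az 0.004 dx,dy,dz mm [-253.7   74.4    1.8] gap 29.2 grip 39.6
```

View pics/w2.png

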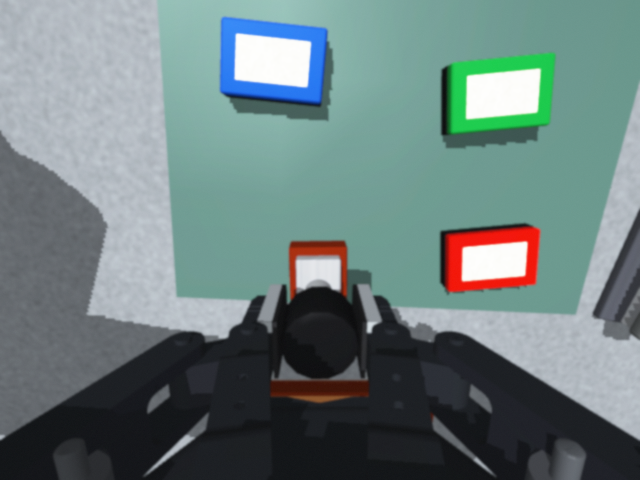

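Wrist view: the black stamp is upright between the fingers (knob at (318,330)) and square to the gripper.

Emit:
servo_tool(targets=[[-0.02, 0.006, 0, 0, 0, 0], [-0.035, 0.01, 0, 0, 0, 0], [-0.035, 0.0104, 0, 0, 0, 0], [-0.036, 0.0105, 0, 0, 0, 0], [-0.036, 0.0105, 0, 0, 0, 0], [-0.036, 0.0105, 0, 0, 0, 0], [-0.035, 0.0104, 0, 0, 0, 0], [-0.0207, 0.0061, 0, 0, 0, 0]])

```text
time: 5.02
tool_pos: [0.5581, -0.3704, 0.137]
eef_rot: [-2.171, -2.27, 0.001]
ft_force: [-0.2, 0.3, -1.0]
finger_gap: 0.337
grasp_force: 39.8
```

Emit:
servo_tool(targets=[[0, 0, 0, 0, 0, 0], [0, 0, 0, 0, 0, 0], [0, 0, 0.015, 0, 0, 0], [0, 0, 0.015, 0, 0, 0], [0, 0, 0.015, 0, 0, 0], [0, 0, 0.01, 0, 0, 0], [0, 0, 0, 0, 0, 0], [0, 0, 0, 0, 0, 0]])

```text
time: 5.68
tool_pos: [0.5582, -0.3666, 0.0828]
eef_rot: [-2.166, -2.274, 0.0]
ft_force: [0.4, 0.3, -0.2]
finger_gap: 0.341
grasp_force: 39.8
```

```bash
python3 - <<'E'
from h import *
to(.5594,-.3678,.0435,92.7)
cv2.imwrite("pics/w3.png",snapshot("wrist")[:,:,::-1])
E
```

```text
t 5.68 pos [ 0.5582 -0.3666  0.0828] yaw 92.8 az 0.001 dx,dy,dz mm [-1.3  1.2 39.3] gap 29.1 grip 39.8
```

View pics/w3.png

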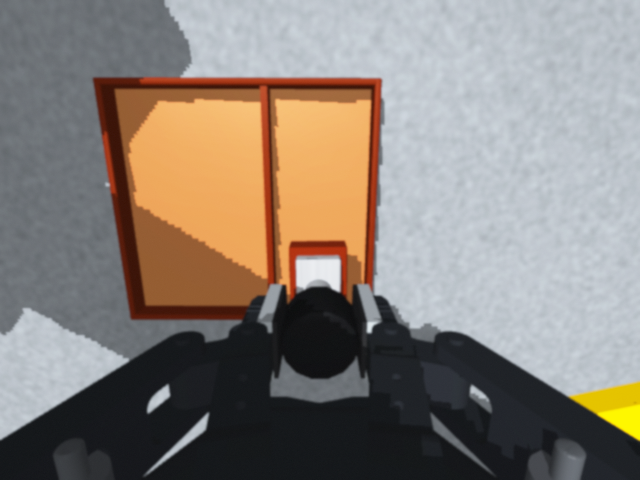

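Wrist view: the stamp is above the narrow bay, partition at about column 270 and outer wall at column 372. I'll check the clearance to the near wall (row ~310) numerically.

```bash
python3 - <<'E'
from h import *
K,T=cam("wrist")
print("walls",cast([(96,80),(381,80),(132,318),(265,88),(269,300)],.018,K,T)[:,:2])
print("block front corners",cast([(291,243),(346,243)],.0828-.0392+.014,K,T)[:,:2])
E
```

```text
walls [[ 0.4295 -0.2691]
 [ 0.5871 -0.2615]
 [ 0.4353 -0.4146]
 [ 0.5229 -0.2687]
 [ 0.5264 -0.3972]]
block front corners [[ 0.5426 -0.3464]
 [ 0.5705 -0.3451]]
```

Emit:
servo_tool(targets=[[-0.001, 0, 0.01, 0, 0, 0], [0, 0, 0.01, 0, 0, 0], [0, 0, 0.008, 0, 0, 0], [0, 0, 0.006, 0, 0, 0], [0, 0, 0.004, 0, 0, 0], [0, 0, 0.001, 0, 0, 0], [0, 0, 0, 0, 0, 0], [0, 0, 0, 0, 0, 0]])

```text
time: 6.4
tool_pos: [0.5584, -0.3684, 0.0439]
eef_rot: [2.167, 2.274, 0.0]
ft_force: [-0.6, -0.7, -0.2]
finger_gap: 0.344
grasp_force: 40.1
```

```bash
python3 - <<'E'
from h import *
to(.5594,-.3678,.0435,92.7);print(bot.state()["ft_force"])
E
```

```text
t 6.40 pos [ 0.5584 -0.3684  0.0439] yaw 92.8 az 0.001 dx,dy,dz mm [0.6 1.  0.4] gap 29.4 grip 40.1
[-0.5786 -0.7448 -0.1976]
```

Emit:
servo_tool(targets=[[0, 0, 0, 0, 0, 0], [0, 0, 0, 0, 0, 0], [0, 0, 0, 0, 0, 0], [0, 0, 0, 0, 0, 0], [0, 0, -0.02, 0, 0, 0], [0, 0, -0.03, 0, 0, 0], [0, 0, -0.036, 0, 0, -0.095], [0, 0, -0.036, 0, 0, -0.1]], jaw=0.05)

```text
time: 7.07
tool_pos: [0.5579, -0.3681, 0.1668]
eef_rot: [-1.93, -2.477, 0.0]
ft_force: [-0.1, -0.7, 0.3]
finger_gap: 0.587
grasp_force: 0.0
```

Emit:
servo_tool(targets=[[0.031, 0.0023, 0, 0, 0, 0], [0.031, 0.0023, 0, 0, 0, 0], [0.031, 0.0023, 0, 0, 0, 0], [0.031, 0.0023, 0, 0, 0, 0], [0.031, 0.0023, 0, 0, 0, 0], [0.031, 0.0023, 0, 0, 0, 0], [0.031, 0.0023, 0, 0, 0, 0], [0.031, 0.0023, 0, 0, 0, 0]])

```text
time: 7.73
tool_pos: [0.5161, -0.1219, 0.1662]
eef_rot: [1.936, 2.474, 0.0]
ft_force: [1.1, 0.7, 0.1]
finger_gap: 0.582
grasp_force: 0.0
```

Emit:
servo_tool(targets=[[0.036, 0.003, 0, 0, 0, 0], [0.036, 0.003, 0, 0, 0, 0], [0.036, 0.003, 0, 0, 0, 0], [0.036, 0.003, 0, 0, 0, 0], [0.03, 0.003, 0, 0, 0, 0], [0.02, 0.003, 0, 0, 0, 0], [0, 0, 0, 0, 0, 0], [0, 0, 0, 0, 0, 0]])

```text
time: 8.4
tool_pos: [0.4873, 0.07, 0.1662]
eef_rot: [1.933, 2.476, 0.0]
ft_force: [-0.9, -0.7, -0.2]
finger_gap: 0.588
grasp_force: 0.0
```

```bash
cat > k.py <<'E'
from h import *
import sys
n,name,yw=sys.argv[1],sys.argv[2],float(sys.argv[3])
K,T=cam("wrist");im=snapshot("wrist");cv2.imwrite(f"pics/{name}.png",im[:,:,::-1])
h=cv2.cvtColor(im,cv2.COLOR_RGB2HSV);H,S,V=[h[...,i].astype(int) for i in range(3)]
m=(H>20)&(H<35)&(S>130) if n=="y" else (S<45)&(V>190)
c=biggest(m,(270,150,370,290));(u,v),r=cv2.minEnclosingCircle(c);p=cast((u,v),.066,K,T)[0];print(u,v,r,p)
m=((H<12)|(H>174))&(S>120)
c=biggest(m,(250,120,390,290));print("block",rect(cast(c,.014,K,T)))
to(p[0],p[1],.039,yw)
E
python3 k.py y w4 104
```

```text
318.0563049316406 174.39404296875 21.983516693115234 [0.4738 0.1184 0.066 ]
block (array([0.4697, 0.1326]), array([29.0298, 11.9483]), 13.203435897827148)
t 8.45 pos [0.4874 0.0692 0.166 ] yaw 104.0 az -0.001 dx,dy,dz mm [ 51.1  -1.3 127. ] gap 50.1 grip 0.0
```

View pics/w4.png

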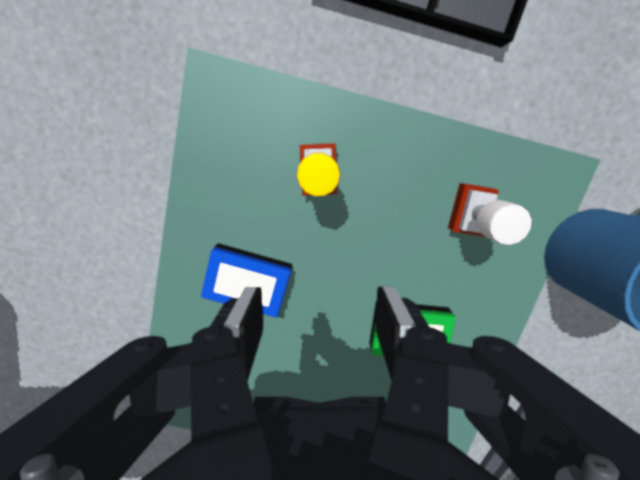

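Wrist view: the yellow knob is at (318,174), column-centred with its block aligned to the tool. White is at (503,222) beside the mug.

Emit:
servo_tool(targets=[[0.03, -0.001, 0, 0, 0, 0], [0.0205, 0, 0, 0, 0, 0], [0, 0, 0.02, 0, 0, 0], [0, 0, 0.03, 0, 0, 0], [0, 0, 0.03, 0, 0, 0], [0, 0, 0.03, 0, 0, 0], [0, 0, 0.017, 0, 0, 0], [0, 0, 0, 0, 0, 0]])

```text
time: 9.12
tool_pos: [0.4718, 0.1164, 0.0346]
eef_rot: [-1.935, -2.469, 0.01]
ft_force: [-0.3, -0.6, -0.1]
finger_gap: 0.587
grasp_force: 0.0
```

Emit:
servo_tool(targets=[[0, 0, 0, 0, 0, 0], [0, 0, 0, 0, 0, 0], [0, 0, 0, 0, 0, 0], [0, 0, 0, 0, 0, 0], [0, 0, 0, 0, 0, 0], [0, 0, 0, 0, 0, 0], [0, 0, 0, 0, 0, 0], [0, 0, 0, 0, 0, 0]], jaw=0.0)

```text
time: 9.78
tool_pos: [0.4752, 0.1181, 0.0403]
eef_rot: [1.934, 2.473, 0.002]
ft_force: [-1.5, -1.7, 4.5]
finger_gap: 0.335
grasp_force: 40.1
```

Emit:
servo_tool(targets=[[0, 0, -0.01, 0, 0, 0], [0, 0, -0.015, 0, 0, 0], [0, 0, -0.015, 0, 0, 0], [0, 0, -0.015, 0, 0, 0.05], [0, 0, -0.015, 0, 0, 0.05], [0, 0, -0.015, 0, 0, 0.05], [0, 0, -0.015, 0, 0, 0.05], [0, 0, -0.005, 0, 0, 0]])

```text
time: 10.45
tool_pos: [0.475, 0.1184, 0.1467]
eef_rot: [2.173, 2.266, 0.005]
ft_force: [-0.6, -0.3, -1.7]
finger_gap: 0.342
grasp_force: 39.6
```

```bash
python3 - <<'E'
from h import *
to(.5563,-.3038,.144,92.7)
E
```

```text
t 10.45 pos [0.475  0.1184 0.1467] yaw 92.4 az -0.006 dx,dy,dz mm [-425.6   61.3    2.7] gap 29.2 grip 39.6
```

Emit:
servo_tool(targets=[[-0.03, 0.004, 0, 0, 0, 0], [-0.035, 0.005, 0, 0, 0, 0], [-0.035, 0.005, 0, 0, 0, 0], [-0.035, 0.005, 0, 0, 0, 0], [-0.035, 0.005, 0, 0, 0, 0], [-0.035, 0.005, 0, 0, 0, 0], [-0.035, 0.005, 0, 0, 0, 0], [-0.035, 0.005, 0, 0, 0, 0]])

```text
time: 11.12
tool_pos: [0.5247, -0.1565, 0.1435]
eef_rot: [-2.171, -2.27, 0.0]
ft_force: [0.1, 0.9, -0.7]
finger_gap: 0.34
grasp_force: 39.6
```

Emit:
servo_tool(targets=[[-0.035, 0.005, 0, 0, 0, 0], [-0.035, 0.005, 0, 0, 0, 0], [-0.035, 0.005, 0, 0, 0, 0], [-0.03, 0.0045, 0, 0, 0, 0], [-0.0156, 0.0028, 0, 0, 0, 0], [0, 0, 0, 0, 0, 0], [0, 0, 0.02, 0, 0, 0], [0, 0, 0.02, 0, 0, 0]])

```text
time: 11.78
tool_pos: [0.5543, -0.3043, 0.1044]
eef_rot: [2.17, 2.269, 0.001]
ft_force: [0.3, -0.4, -0.8]
finger_gap: 0.341
grasp_force: 39.7
```

Emit:
servo_tool(targets=[[0, 0, 0.02, 0, 0, 0], [0, 0, 0.01, 0, 0, 0], [0, 0, 0, 0, 0, 0], [0, 0, 0, 0, 0, 0], [0, 0, 0, 0, 0, 0], [0, 0, 0, 0, 0, 0], [0, 0, 0, 0, 0, 0], [0, 0, 0, 0, 0, 0]])

```text
time: 12.45
tool_pos: [0.5541, -0.3046, 0.0749]
eef_rot: [2.172, 2.268, 0.0]
ft_force: [0.9, -0.3, -1.3]
finger_gap: 0.342
grasp_force: 39.7
```

```bash
python3 - <<'E'
from h import *
to(.5563,-.3038,.0445,92.7)
E
```

```text
t 12.45 pos [ 0.5541 -0.3046  0.0749] yaw 92.5 az -0.004 dx,dy,dz mm [ 0.7  2.2 30.4] gap 29.2 grip 39.7
```

Emit:
servo_tool(targets=[[0.0005, 0.002, 0.01, 0, 0, 0], [0, 0, 0.01, 0, 0, 0], [0, 0, 0.006, 0, 0, 0], [0, 0, 0.004, 0, 0, 0], [0, 0, 0, 0, 0, 0], [0, 0, 0, 0, 0, 0], [0, 0, 0, 0, 0, 0], [0, 0, 0, 0, 0, 0]])

```text
time: 13.12
tool_pos: [0.5555, -0.3039, 0.0441]
eef_rot: [-2.173, -2.268, 0.001]
ft_force: [-2.8, 0.8, 5.7]
finger_gap: 0.34
grasp_force: 40.4
```

Emit:
servo_tool(targets=[[0, 0, 0, 0, 0, 0], [0, 0, 0, 0, 0, 0], [0, 0, 0, 0, 0, 0], [0, 0, 0, 0, 0, 0], [0, 0, -0.02, 0, 0, 0], [0, 0, -0.03, 0, 0, 0], [0, 0, -0.036, 0, 0, 0], [0, 0, -0.02, 0, 0, 0.1]], jaw=0.05)

```text
time: 13.78
tool_pos: [0.5566, -0.3043, 0.1541]
eef_rot: [2.28, 2.155, 0.002]
ft_force: [1.0, -1.5, 0.6]
finger_gap: 0.589
grasp_force: 0.0
```

Emit:
servo_tool(targets=[[0, 0, 0, 0, 0, 0.12], [0, 0, 0, 0, 0, 0.12], [0, 0, 0, 0, 0, 0.12], [0, 0, 0, 0, 0, 0.12], [0, 0, 0, 0, 0, 0.12], [0, 0, 0, 0, 0, 0.12], [0, 0, 0, 0, 0, 0.12], [0, 0, 0, 0, 0, 0.12]], jaw=0.068)

```text
time: 14.45
tool_pos: [0.5557, -0.3038, 0.1497]
eef_rot: [-3.024, -0.85, 0.0]
ft_force: [-0.7, 1.0, -0.2]
finger_gap: 0.795
grasp_force: 0.0
```

Emit:
servo_tool(targets=[[0, 0, 0, 0, 0, 0.12], [0, 0, 0, 0, 0, 0.12], [0, 0, 0, 0, 0, 0.12], [0, 0, 0, 0, 0, 0.055], [0, -0.03, 0, 0, 0, 0], [0, -0.03, 0, 0, 0, 0], [0, -0.03, 0, 0, 0, 0], [0, -0.02, 0, 0, 0, 0]])

```text
time: 15.12
tool_pos: [0.5401, -0.1927, 0.1497]
eef_rot: [-3.133, -0.219, 0.0]
ft_force: [0.6, -0.3, -0.4]
finger_gap: 0.796
grasp_force: 0.0
```

```bash
python3 - <<'E'
from h import *
K,T=cam("wrist");im=snapshot("wrist");cv2.imwrite("pics/w5.png",im[:,:,::-1])
cv2.imwrite("pics/top2.png",snapshot("top")[:,:,::-1])
h=cv2.cvtColor(im,cv2.COLOR_RGB2HSV);H,S,V=[h[...,i].astype(int) for i in range(3)]
print("red",rect(cast(biggest(((H<6)|(H>174))&(S>150)&(V>150)),.02,K,T)))
to(.614,-.1318,.002,8.1)
cv2.imwrite("pics/v5.png",np.hstack([cv2.resize(cv2.imread(f"pics/{n}.png"),(400,300)) for n in("w5","top2")]))
E
```

```text
red (array([ 0.6139, -0.1309]), array([71.6466, 47.4114]), 8.279064178466797)
t 15.22 pos [ 0.5405 -0.1922  0.15  ] yaw 8.1 az 0.001 dx,dy,dz mm [ 81.3 -49.4 148. ] gap 68.0 grip 0.0
```

View pics/v5.png

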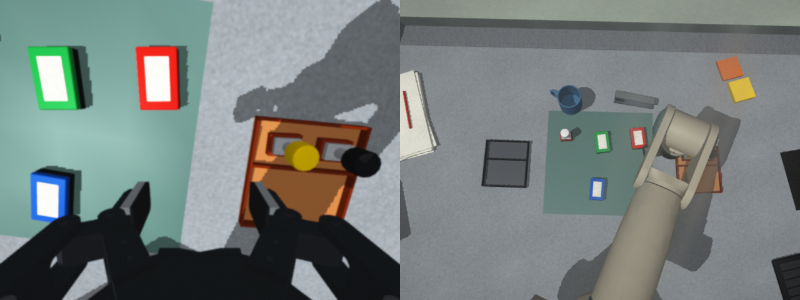

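Left: black and yellow stamps stand upright in the narrow bay of the wood tray, and the red pad is squared to the gripper. Next, the red pad.

Emit:
servo_tool(targets=[[0.028, -0.017, 0, 0, 0, 0], [0.028, -0.017, 0, 0, 0, 0], [0.0253, -0.0158, 0, 0, 0, 0], [0, 0, 0, 0, 0, 0], [0, 0, 0.03, 0, 0, 0], [0, 0, 0.03, 0, 0, 0], [0, 0, 0.03, 0, 0, 0], [0, 0, 0.02, 0, 0, 0]])

```text
time: 15.88
tool_pos: [0.6127, -0.135, 0.0362]
eef_rot: [-3.133, -0.217, 0.006]
ft_force: [-0.0, 0.4, -0.4]
finger_gap: 0.794
grasp_force: 0.0
```

Emit:
servo_tool(targets=[[0, 0, 0.01, 0, 0, 0], [0, 0, 0.01, 0, 0, 0], [0, 0, 0.008, 0, 0, 0], [0, 0, 0.004, 0, 0, 0], [0, 0, 0.003, 0, 0, 0], [0, 0, 0.002, 0, 0, 0], [0, 0, 0, 0, 0, 0], [0, 0, 0, 0, 0, 0]])

```text
time: 16.55
tool_pos: [0.6145, -0.1344, 0.0036]
eef_rot: [3.134, 0.218, 0.002]
ft_force: [0.3, -0.5, 0.1]
finger_gap: 0.796
grasp_force: 0.0
```

```bash
python3 - <<'E'
from h import *
to(.614,-.1313,.002,8.1)
E
```

```text
t 16.55 pos [ 0.6145 -0.1344  0.0036] yaw 8.0 az -0.002 dx,dy,dz mm [-0.1 -3.2  1.6] gap 68.0 grip 0.0
```

Emit:
servo_tool(targets=[[0, -0.003, 0, 0, 0, 0], [0, 0, 0, 0, 0, 0], [0, 0, 0, 0, 0, 0], [0, 0, 0, 0, 0, 0], [0, 0, 0, 0, 0, 0], [0, 0, 0, 0, 0, 0], [0, 0, 0, 0, 0, 0], [0, 0, 0, 0, 0, 0]], jaw=0.03)

```text
time: 17.22
tool_pos: [0.6142, -0.1311, 0.0037]
eef_rot: [-3.134, -0.218, -0.002]
ft_force: [1.0, 2.5, 5.6]
finger_gap: 0.548
grasp_force: 43.6
```

Emit:
servo_tool(targets=[[0, 0, -0.01, 0, 0, 0], [0, 0, -0.015, 0, 0, 0], [0, 0, -0.015, 0, 0, 0], [0, 0, -0.02, 0, 0, 0], [0, 0, -0.02, 0, 0, 0.03], [0, 0, -0.02, 0, 0, 0.03], [0, 0, -0.01, 0, 0, 0.033], [0, 0, 0, 0, 0, 0]])

```text
time: 17.88
tool_pos: [0.6149, -0.1319, 0.1164]
eef_rot: [3.139, 0.07, 0.008]
ft_force: [0.2, -0.3, -0.1]
finger_gap: 0.554
grasp_force: 42.9
```

```bash
python3 - <<'E'
from h import *
to(.4799,-.3395,.11,2.7)
cv2.imwrite("pics/w6.png",snapshot("wrist")[:,:,::-1])
E
```

```text
t 17.88 pos [ 0.6149 -0.1319  0.1164] yaw 2.5 az -0.003 dx,dy,dz mm [-144.6  201.     6.4] gap 47.3 grip 42.9
```

View pics/w6.png

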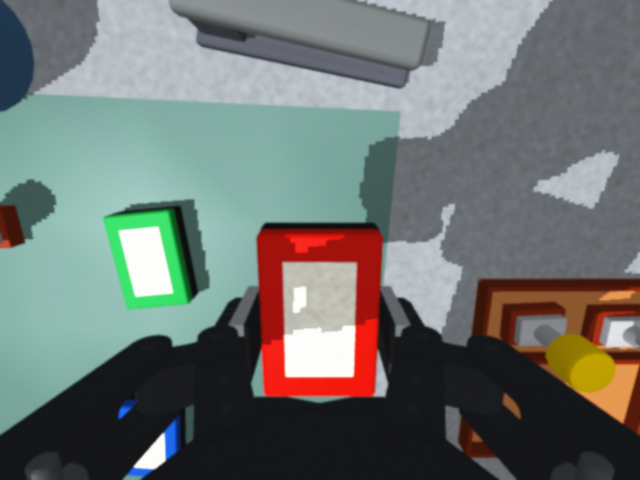

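Wrist view: the red pad is held level and square, lid up (centre (320,310)).

Emit:
servo_tool(targets=[[-0.012, 0.017, 0, 0, 0, 0], [-0.02, 0.028, 0, 0, 0, 0], [-0.02, 0.028, 0, 0, 0, 0], [-0.02, 0.028, 0, 0, 0, 0], [-0.02, 0.028, 0, 0, 0, 0], [-0.02, 0.028, 0, 0, 0, 0], [-0.02, 0.028, 0, 0, 0, 0], [-0.0126, 0.016, 0, 0, 0, 0]])

```text
time: 18.6
tool_pos: [0.4757, -0.3409, 0.1111]
eef_rot: [-3.14, -0.07, 0.004]
ft_force: [-0.5, 0.5, -0.1]
finger_gap: 0.554
grasp_force: 42.9
```

Emit:
servo_tool(targets=[[0, 0, 0, 0, 0, 0], [0, 0, 0, 0, 0, 0], [0, 0, 0.02, 0, 0, 0], [0, 0, 0.02, 0, 0, 0], [0, 0, 0.02, 0, 0, 0], [0, 0, 0.01, 0, 0, 0], [0, 0, 0, 0, 0, 0], [0, 0, 0, 0, 0, 0]])

```text
time: 19.27
tool_pos: [0.4787, -0.338, 0.0426]
eef_rot: [-3.14, -0.074, 0.001]
ft_force: [0.1, 0.1, -0.5]
finger_gap: 0.552
grasp_force: 42.9
```

```bash
python3 - <<'E'
from h import *
to(.4795,-.3395,.0085,2.7)
E
```

```text
t 19.27 pos [ 0.4787 -0.338   0.0426] yaw 2.7 az -0.000 dx,dy,dz mm [ 0.7  1.6 34.1] gap 47.2 grip 42.9
```

Emit:
servo_tool(targets=[[0.001, 0.001, 0.01, 0, 0, 0], [0, 0, 0.01, 0, 0, 0], [0, 0, 0.006, 0, 0, 0], [0, 0, 0.004, 0, 0, 0], [0, 0, 0.003, 0, 0, 0], [0, 0, 0.001, 0, 0, 0], [0, 0, 0, 0, 0, 0], [0, 0, 0, 0, 0, 0]])

```text
time: 19.93
tool_pos: [0.4797, -0.3399, 0.0092]
eef_rot: [3.14, 0.072, 0.001]
ft_force: [-0.2, 0.4, -0.7]
finger_gap: 0.546
grasp_force: 42.9
```

Emit:
servo_tool(targets=[[0, 0, 0, 0, 0, 0], [0, 0, 0, 0, 0, 0], [0, 0, 0, 0, 0, 0], [0, 0, 0, 0, 0, 0], [0, 0, -0.03, 0, 0, 0], [0, 0, -0.04, 0, 0, 0], [0, 0, -0.04, 0, 0, 0], [0, 0, -0.04, 0, 0, -0.1]], jaw=0.066)

```text
time: 20.6
tool_pos: [0.4792, -0.3394, 0.1607]
eef_rot: [-3.133, -0.228, 0.0]
ft_force: [0.6, -0.4, -1.1]
finger_gap: 0.775
grasp_force: 0.0
```

Emit:
servo_tool(targets=[[0, 0, 0, 0, 0, -0.12], [0, 0, 0, 0, 0, -0.12], [0, 0, 0, 0, 0, -0.12], [0, 0, 0, 0, 0, -0.12], [0, 0, 0, 0, 0, -0.12], [0, 0, 0, 0, 0, -0.12], [0, 0, 0, 0, 0, -0.12], [0, 0, 0, 0, 0, -0.12]], jaw=0.05)

```text
time: 21.27
tool_pos: [0.4795, -0.3397, 0.159]
eef_rot: [2.668, 1.658, 0.0]
ft_force: [-0.6, 0.1, -0.7]
finger_gap: 0.58
grasp_force: 0.0
```

Emit:
servo_tool(targets=[[0, 0, 0, 0, 0, -0.12], [0, 0, 0, 0, 0, -0.12], [0, 0, 0, 0, 0, -0.12], [0, 0, 0, 0, 0, -0.12], [0, 0, 0, 0, 0, -0.05], [0, 0, 0, 0, 0, 0], [0, 0, 0, 0, 0, 0], [0, 0, 0, 0, 0, 0]])

```text
time: 21.93
tool_pos: [0.4795, -0.3397, 0.159]
eef_rot: [2.15, 2.29, -0.0]
ft_force: [0.5, -0.1, -0.6]
finger_gap: 0.589
grasp_force: 0.0
```

```bash
python3 - <<'E'
from h import *
to(.611,.08,.16,94)
cv2.imwrite("pics/w7.png",snapshot("wrist")[:,:,::-1])
E
```

```text
t 21.93 pos [ 0.4795 -0.3397  0.159 ] yaw 93.6 az -0.007 dx,dy,dz mm [409.5 160.4  -1. ] gap 50.3 grip 0.0
```

View pics/w7.png

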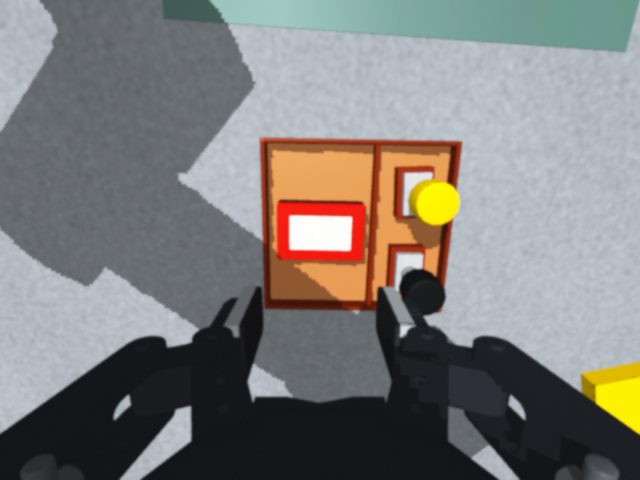

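Wood tray is complete: the red pad lies flat in the wide bay (320,232), and both stamps stand in the narrow bay. On to white.

Emit:
servo_tool(targets=[[0.03, 0.012, 0, 0, 0, 0], [0.034, 0.0133, 0, 0, 0, 0], [0.034, 0.0133, 0, 0, 0, 0], [0.034, 0.0133, 0, 0, 0, 0], [0.034, 0.0133, 0, 0, 0, 0], [0.034, 0.0133, 0, 0, 0, 0], [0.034, 0.0133, 0, 0, 0, 0], [0.034, 0.0133, 0, 0, 0, 0]])

```text
time: 22.65
tool_pos: [0.5673, -0.0637, 0.1591]
eef_rot: [2.149, 2.291, 0.0]
ft_force: [0.9, -1.4, -0.3]
finger_gap: 0.586
grasp_force: 0.0
```

Emit:
servo_tool(targets=[[0.034, 0.0133, 0, 0, 0, 0], [0.034, 0.0133, 0, 0, 0, 0], [0.034, 0.0133, 0, 0, 0, 0], [0.034, 0.0133, 0, 0, 0, 0], [0.0055, 0.002, 0, 0, 0, -0.007], [0, 0, 0, 0, 0, 0], [0, 0, 0, 0, 0, 0], [0, 0, 0, 0, 0, 0]])

```text
time: 23.32
tool_pos: [0.6127, 0.078, 0.1588]
eef_rot: [2.142, 2.298, -0.001]
ft_force: [0.5, 0.5, -0.4]
finger_gap: 0.587
grasp_force: 0.0
```

```bash
python3 k.py w w8 94
```

```text
324.5 186.33673095703125 26.47372817993164 [0.6126 0.1208 0.066 ]
block (array([0.6125, 0.1311]), array([28.9065, 14.3197]), 6.014105796813965)
t 23.37 pos [0.6127 0.0778 0.1589] yaw 94.0 az -0.000 dx,dy,dz mm [ 42.9   2.8 119.9] gap 50.2 grip 0.0
```

View pics/w8.png

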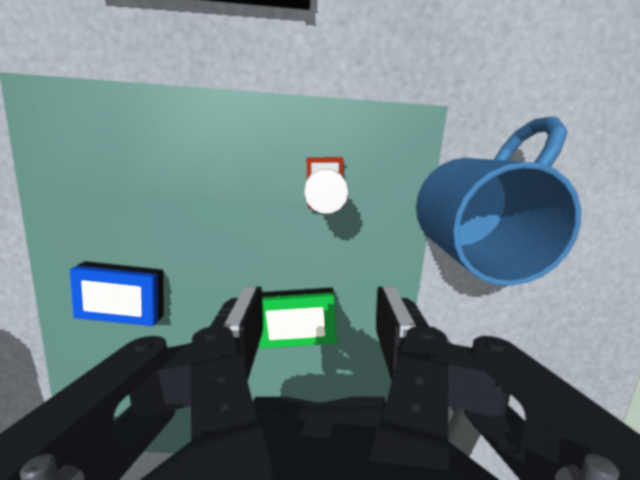

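Wrist view: the white knob is at (326,191). The mug starts at column 418, which leaves clearance for the partly open fingers.

Emit:
servo_tool(targets=[[0, 0, 0, 0, 0, -0.035], [0.02, 0.002, 0, 0, 0, 0], [0.019, 0.0024, 0, 0, 0, 0], [0, 0, 0, 0, 0, 0], [0, 0, 0, 0, 0, 0], [0, 0, 0.015, 0, 0, 0], [0, 0, 0.015, 0, 0, 0], [0, 0, 0.015, 0, 0, 0]])

```text
time: 24.03
tool_pos: [0.6133, 0.1168, 0.1138]
eef_rot: [2.101, 2.334, 0.001]
ft_force: [0.7, 1.2, 0.7]
finger_gap: 0.585
grasp_force: 0.0
```

```bash
python3 - <<'E'
from h import *
to(.613,.117,.039,96)
E
```

```text
t 24.03 pos [0.6133 0.1168 0.1138] yaw 96.0 az 0.000 dx,dy,dz mm [ 0.2 -0.3 74.8] gap 50.0 grip 0.0
```

Emit:
servo_tool(targets=[[0, 0, 0.015, 0, 0, 0], [0, 0, 0.02, 0, 0, 0], [0, 0, 0.02, 0, 0, 0], [0, 0, 0.015, 0, 0, 0], [0, 0, 0.005, 0, 0, 0], [0, 0, 0, 0, 0, 0], [0, 0, 0, 0, 0, 0], [0, 0, 0, 0, 0, 0]])

```text
time: 24.7
tool_pos: [0.614, 0.1182, 0.0406]
eef_rot: [2.099, 2.335, 0.003]
ft_force: [0.3, 0.3, -0.7]
finger_gap: 0.585
grasp_force: 0.0
```

Emit:
servo_tool(targets=[[0, 0, 0, 0, 0, 0], [0, 0, 0, 0, 0, 0], [0, 0, 0, 0, 0, 0], [0, 0, 0, 0, 0, 0], [0, 0, 0, 0, 0, 0], [0, 0, 0, 0, 0, 0], [0, 0, 0, 0, 0, 0], [0, 0, 0, 0, 0, 0]], jaw=0.0)

```text
time: 25.37
tool_pos: [0.6139, 0.1186, 0.0403]
eef_rot: [2.098, 2.336, 0.003]
ft_force: [-1.4, -0.4, 6.5]
finger_gap: 0.343
grasp_force: 39.4
```

Emit:
servo_tool(targets=[[0, 0, -0.01, 0, 0, 0], [0, 0, -0.015, 0, 0, 0], [0, 0, -0.02, 0, 0, 0], [0, 0, -0.02, 0, 0, 0], [0, 0, -0.02, 0, 0, 0.03], [0, 0, -0.02, 0, 0, 0.04], [0, 0, -0.01, 0, 0, 0.043], [0, 0, 0, 0, 0, 0]])

```text
time: 26.03
tool_pos: [0.6141, 0.1189, 0.1575]
eef_rot: [2.227, 2.211, 0.006]
ft_force: [0.5, 0.5, 0.2]
finger_gap: 0.341
grasp_force: 39.5
```

```bash
python3 - <<'E'
from h import *
to(.56,.3156,.14,89.5)
E
```

```text
t 26.03 pos [0.6141 0.1189 0.1575] yaw 89.6 az 0.001 dx,dy,dz mm [196.3 -55.8  17.5] gap 29.1 grip 39.5
```

Emit:
servo_tool(targets=[[0.018, -0.005, 0, 0, 0, 0], [0.03, -0.0085, 0, 0, 0, 0], [0.03, -0.0085, 0, 0, 0, 0], [0.03, -0.0085, 0, 0, 0, 0], [0.03, -0.0085, 0, 0, 0, 0], [0.03, -0.0085, 0, 0, 0, 0], [0.028, -0.008, 0, 0, 0, 0], [0, 0, 0, 0, 0, 0]])

```text
time: 26.7
tool_pos: [0.556, 0.3196, 0.1523]
eef_rot: [-2.219, -2.221, 0.002]
ft_force: [0.1, -0.8, -1.4]
finger_gap: 0.342
grasp_force: 39.6
```

Emit:
servo_tool(targets=[[0, 0, 0, 0, 0, 0], [0, 0, 0.02, 0, 0, 0], [0, 0, 0.025, 0, 0, 0], [0, 0, 0.02, 0, 0, 0], [0, 0, 0.01, 0, 0, 0], [0, 0, 0, 0, 0, 0], [0, 0, 0, 0, 0, 0], [0, 0, 0, 0, 0, 0]])

```text
time: 27.37
tool_pos: [0.5597, 0.3149, 0.0806]
eef_rot: [2.228, 2.214, 0.004]
ft_force: [0.3, 1.3, -0.7]
finger_gap: 0.337
grasp_force: 39.6
```

```bash
python3 - <<'E'
from h import *
to(.56,.3156,.0445,89.5)
cv2.imwrite("pics/w9.png",snapshot("wrist")[:,:,::-1])
E
```

```text
t 27.37 pos [0.5597 0.3149 0.0806] yaw 89.6 az 0.002 dx,dy,dz mm [ 0.7  0.3 36.1] gap 28.8 grip 39.6
```

View pics/w9.png

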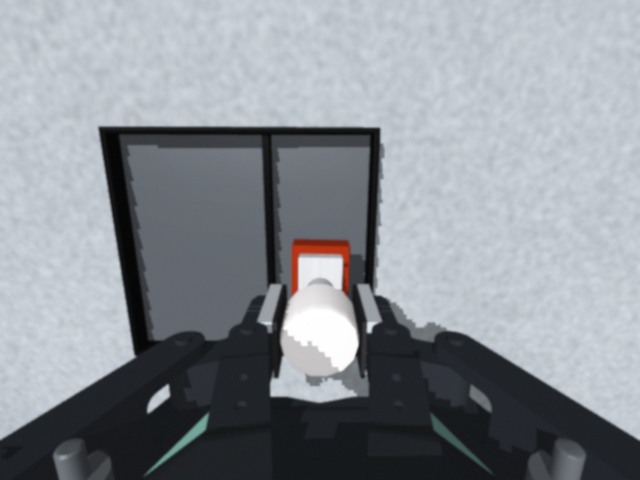

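Wrist view: the white stamp is centred over the narrow bay (partition col 268, wall col 372, block cols 293–350).

Emit:
servo_tool(targets=[[0.0007, 0, 0.01, 0, 0, 0], [0, 0, 0.01, 0, 0, 0], [0, 0, 0.008, 0, 0, 0], [0, 0, 0.005, 0, 0, 0], [0, 0, 0.003, 0, 0, 0], [0, 0, 0, 0, 0, 0], [0, 0, 0, 0, 0, 0], [0, 0, 0, 0, 0, 0]])

```text
time: 28.08
tool_pos: [0.5589, 0.3156, 0.0441]
eef_rot: [2.228, 2.214, 0.0]
ft_force: [-3.9, -2.3, 7.5]
finger_gap: 0.337
grasp_force: 40.5
```

Emit:
servo_tool(targets=[[0, 0, 0, 0, 0, 0], [0, 0, 0, 0, 0, 0], [0, 0, 0, 0, 0, 0], [0, 0, 0, 0, 0, 0], [0, 0, -0.02, 0, 0, 0], [0, 0, -0.03, 0, 0, 0], [0, 0, -0.036, 0, 0, 0], [0, 0, -0.03, 0, 0, 0.1]], jaw=0.05)

```text
time: 28.75
tool_pos: [0.5588, 0.3156, 0.1607]
eef_rot: [2.335, 2.101, 0.001]
ft_force: [1.2, 0.5, 1.7]
finger_gap: 0.587
grasp_force: 0.0
```

Emit:
servo_tool(targets=[[0, 0, 0, 0, 0, 0.12], [0, 0, 0, 0, 0, 0.12], [0, 0, 0, 0, 0, 0.12], [0, 0, 0, 0, 0, 0.12], [0, 0, 0, 0, 0, 0.12], [0, 0, 0, 0, 0, 0.12], [0, 0, 0, 0, 0, 0.12], [0, 0, 0, 0, 0, 0.12]], jaw=0.068)

```text
time: 29.42
tool_pos: [0.5587, 0.3156, 0.1585]
eef_rot: [3.044, 0.776, -0.001]
ft_force: [-0.5, -0.0, -0.2]
finger_gap: 0.795
grasp_force: 0.0
```

Emit:
servo_tool(targets=[[0, 0, 0, 0, 0, 0.12], [0, 0, 0, 0, 0, 0.12], [0, 0, 0, 0, 0, 0.12], [0, 0, 0, 0, 0, 0.12], [0, 0, 0, 0, 0, 0.067], [0, 0, 0, 0, 0, 0], [0, 0, 0, 0, 0, 0], [0, 0, 0, 0, 0, 0]])

```text
time: 30.08
tool_pos: [0.5587, 0.3156, 0.1587]
eef_rot: [3.141, -0.063, -0.0]
ft_force: [-0.3, -0.3, -0.1]
finger_gap: 0.797
grasp_force: 0.0
```

```bash
python3 - <<'E'
from h import *
to(.4352,.0046,.15,-2.5)
E
```

```text
t 30.08 pos [0.5587 0.3156 0.1587] yaw -2.3 az 0.004 dx,dy,dz mm [-109.9  316.1    8.7] gap 68.0 grip 0.0
```

Emit:
servo_tool(targets=[[-0.01, 0.03, 0, 0, 0, 0], [-0.0135, 0.038, 0, 0, 0, 0], [-0.0135, 0.038, 0, 0, 0, 0], [-0.0135, 0.038, 0, 0, 0, 0], [-0.0135, 0.038, 0, 0, 0, 0], [-0.0135, 0.038, 0, 0, 0, 0], [-0.0135, 0.038, 0, 0, 0, 0], [-0.0135, 0.038, 0, 0, 0, 0]])

```text
time: 30.75
tool_pos: [0.4408, 0.0229, 0.159]
eef_rot: [3.141, -0.063, 0.001]
ft_force: [0.5, -0.5, 0.4]
finger_gap: 0.794
grasp_force: 0.0
```

Emit:
servo_tool(targets=[[-0.0055, 0.02, 0, 0, 0, 0.004], [0, 0, 0, 0, 0, 0], [0, 0, 0.02, 0, 0, 0], [0, 0, 0.03, 0, 0, 0], [0, 0, 0.03, 0, 0, 0], [0, 0, 0.02, 0, 0, 0], [0, 0, 0, 0, 0, 0], [0, 0, 0, 0, 0, 0]])

```text
time: 31.42
tool_pos: [0.4352, 0.005, 0.0586]
eef_rot: [-3.141, 0.071, 0.003]
ft_force: [0.0, -0.6, -0.3]
finger_gap: 0.797
grasp_force: 0.0
```

```bash
python3 - <<'E'
from h import *
to(.4352,.0046,.003,-2.5)
E
```

```text
t 31.42 pos [0.4352 0.005  0.0586] yaw -2.6 az -0.001 dx,dy,dz mm [-0.   0.4 55.6] gap 68.0 grip 0.0
```

Emit:
servo_tool(targets=[[0, 0, 0.015, 0, 0, 0], [0, 0, 0.015, 0, 0, 0], [0, 0, 0.012, 0, 0, 0], [0, 0, 0.007, 0, 0, 0], [0, 0, 0.004, 0, 0, 0], [0, 0, 0.002, 0, 0, 0], [0, 0, 0, 0, 0, 0], [0, 0, 0, 0, 0, 0]])

```text
time: 32.08
tool_pos: [0.4362, 0.0045, 0.0048]
eef_rot: [3.141, -0.072, 0.002]
ft_force: [0.6, -0.6, -0.3]
finger_gap: 0.796
grasp_force: 0.0
```

Emit:
servo_tool(targets=[[0, 0, 0, 0, 0, 0], [0, 0, 0, 0, 0, 0], [0, 0, 0, 0, 0, 0], [0, 0, 0, 0, 0, 0], [0, 0, 0, 0, 0, 0], [0, 0, 0, 0, 0, 0], [0, 0, 0, 0, 0, 0], [0, 0, 0, 0, 0, 0]], jaw=0.03)

```text
time: 32.75
tool_pos: [0.4362, 0.0045, 0.0047]
eef_rot: [3.141, -0.073, 0.003]
ft_force: [-0.3, -0.1, 7.2]
finger_gap: 0.548
grasp_force: 42.3
```

Emit:
servo_tool(targets=[[0, 0, -0.01, 0, 0, 0], [0, 0, -0.015, 0, 0, 0], [0, 0, -0.015, 0, 0, 0], [0, 0, -0.02, 0, 0, 0], [0, 0, -0.02, 0, 0, -0.017], [0, 0, -0.02, 0, 0, -0.018], [0, 0, -0.01, 0, 0, 0], [0, 0, 0, 0, 0, 0]])

```text
time: 33.42
tool_pos: [0.4368, 0.0045, 0.1165]
eef_rot: [3.141, -0.018, 0.007]
ft_force: [1.2, 0.5, -0.8]
finger_gap: 0.552
grasp_force: 41.6
```

```bash
python3 - <<'E'
from h import *
to(.482,.3163,.11,-.5)
cv2.imwrite("pics/w10.png",snapshot("wrist")[:,:,::-1])
E
```

```text
t 33.42 pos [0.4368 0.0045 0.1165] yaw -0.7 az -0.003 dx,dy,dz mm [  42.5 -312.2    6.5] gap 47.1 grip 41.6
```

View pics/w10.png

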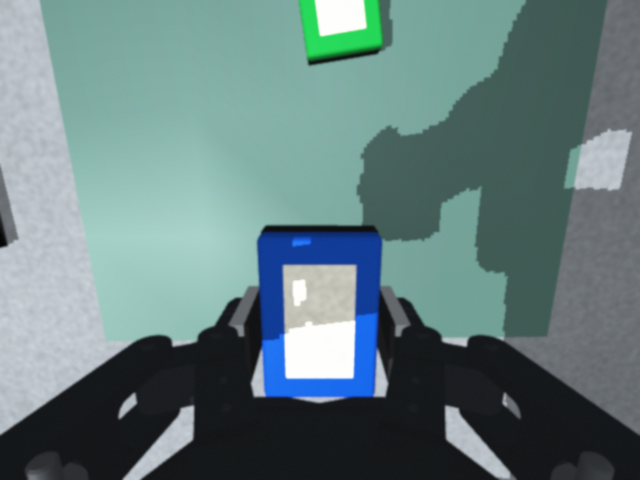

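Wrist view: the blue pad is held level and square, lid up (centre (320,310)).

Emit:
servo_tool(targets=[[0.004, -0.025, 0, 0, 0, 0], [0.005, -0.037, 0, 0, 0, 0], [0.005, -0.037, 0, 0, 0, 0], [0.005, -0.037, 0, 0, 0, 0], [0.005, -0.037, 0, 0, 0, 0], [0.005, -0.037, 0, 0, 0, 0], [0.005, -0.037, 0, 0, 0, 0], [0.005, -0.037, 0, 0, 0, 0]])

```text
time: 34.13
tool_pos: [0.4768, 0.2896, 0.1116]
eef_rot: [3.14, -0.018, -0.004]
ft_force: [0.1, -1.3, -0.6]
finger_gap: 0.55
grasp_force: 41.6
```

Emit:
servo_tool(targets=[[0.0035, -0.0275, 0, 0, 0, 0], [0, 0, 0, 0, 0, 0], [0, 0, 0.02, 0, 0, 0], [0, 0, 0.025, 0, 0, 0], [0, 0, 0.02, 0, 0, 0], [0, 0, 0.01, 0, 0, 0], [0, 0, 0, 0, 0, 0], [0, 0, 0, 0, 0, 0]])

```text
time: 34.8
tool_pos: [0.4812, 0.3151, 0.0383]
eef_rot: [3.141, -0.018, -0.002]
ft_force: [-0.3, -0.1, -0.5]
finger_gap: 0.553
grasp_force: 41.7
```

```bash
python3 - <<'E'
from h import *
to(.482,.3163,.0093,-.5)
E
```

```text
t 34.80 pos [0.4812 0.3151 0.0383] yaw -0.7 az -0.003 dx,dy,dz mm [ 0.8 -1.2 29. ] gap 47.2 grip 41.7
```

Emit:
servo_tool(targets=[[0, 0, 0.01, 0, 0, 0], [0, 0, 0.008, 0, 0, 0], [0, 0, 0.005, 0, 0, 0], [0, 0, 0.003, 0, 0, 0], [0, 0, 0.003, 0, 0, 0], [0, 0, 0, 0, 0, 0], [0, 0, 0, 0, 0, 0], [0, 0, 0, 0, 0, 0]])

```text
time: 35.47
tool_pos: [0.4818, 0.3157, 0.0102]
eef_rot: [-3.141, 0.017, -0.001]
ft_force: [-0.1, -0.5, -0.8]
finger_gap: 0.551
grasp_force: 41.7
```

Emit:
servo_tool(targets=[[0, 0, 0, 0, 0, 0], [0, 0, 0, 0, 0, 0], [0, 0, 0, 0, 0, 0], [0, 0, 0, 0, 0, 0], [0, 0, -0.02, 0, 0, 0], [0, 0, -0.03, 0, 0, 0], [0, 0, -0.04, 0, 0, 0], [0, 0, -0.04, 0, 0, 0]], jaw=0.066)

```text
time: 36.13
tool_pos: [0.4809, 0.3152, 0.1406]
eef_rot: [3.14, -0.018, -0.003]
ft_force: [-0.3, 0.1, -0.2]
finger_gap: 0.772
grasp_force: 0.0
```

Emit:
servo_tool(targets=[[0, 0.03, -0.02, 0, 0, 0], [0, 0.036, -0.02, 0, 0, 0], [0, 0.036, 0, 0, 0, 0], [0, 0.036, 0, 0, 0, 0], [0, 0.036, 0, 0, 0, 0], [-0.02, 0, 0, 0, 0, 0], [0, 0, 0, 0, 0, 0], [0, 0, 0, 0, 0, 0]])

```text
time: 36.8
tool_pos: [0.4596, 0.1416, 0.1803]
eef_rot: [-3.141, 0.018, -0.002]
ft_force: [0.7, 1.1, 0.2]
finger_gap: 0.77
grasp_force: 0.0
```

```bash
python3 - <<'E'
from h import *
to(.482,.3163,.0093,-.5)
a=snapshot("scene");b=snapshot("top")
cv2.imwrite("pics/end.png",np.hstack([cv2.resize(a[80:380,60:460],(400,300)),cv2.resize(b[120:330,120:530],(400,300))])[:,:,::-1])
E
```

```text
t 36.80 pos [0.4596 0.1416 0.1803] yaw -0.7 az -0.003 dx,dy,dz mm [  20.9 -174.9  171. ] gap 65.8 grip 0.0
```

View pics/end.png

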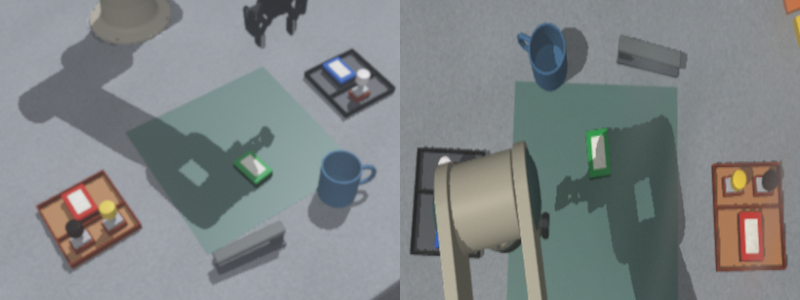

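Scene and top views: both kits are in place, with pads flat and stamps upright. The green pad, mug and stapler haven't moved, and the arm is clear.

```bash
python3 -c "
from workcell import bot
print(bot.close_job())"
```

```text
the job is handed in; nothing more can be done
None
```

I handed the job in at about 37 s. The final pictures show both kits complete: the black and yellow stamps and the red pad in the wooden tray, the white stamp and the blue pad in the black tray. The green pad, mug and stapler are where they were.

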